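# Feel for the concealed catch of the finisher's chest

## Task

The finisher's chest on the counter has a hidden drawer without a handle. Feel along the leather inlay on its top for the flush push plate that gives way, press it in until the drawer springs open, then take your hand away and leave the drawer open and everything else standing where it is.

Things in the scene. Friction and masses are not known exactly. Their poses are not given: they have to be found in the camera images.
- chest: Walnut chest with brass corners, fixed to the counter: 260 mm deep (x), 430 mm long (y), 110 mm high; origin under its middle. x points to its back, -x to its front (towards the robot), turned by up to 0.25 rad. On its top a walnut frame surrounds the leather inlay, which lies 4 mm lower.
- inlay_mid (a point): Middle of the visible tan leather inlay on the chest's top, on the leather's surface, always 106 mm above the counter; axes as the chest's, y along the inlay. It is 190 mm long (y), 62 mm wide (x), flat and hard but for ONE push plate of the same leather on its long middle line; the plate's centre lies anywhere up to 58 mm from this point along y, differently each time.
- catch (a joint): How far the push plate is pressed down, in m: 0 at rest, 0.007 fully in. Plate 54 mm (y) by 46 mm (x), face 1.5 mm below the leather, a 1.5 mm gap round it seen as a thin dark line. Fingertips must stand wholly within it or the rigid leather stops them. Spring: 2 N to start, 5 N fully in; it comes back when let go. The drawer is freed at about 4 mm.
- drawer (a joint): How far the drawer stands out of the chest's front (towards -x), in m: 0 shut and latched, 0.055 fully open. Its front is 368 mm wide, 70 mm high, flush, no handle. Once the catch lets go, its own spring drives it out in about 1 s and keeps it there; it opens only by the push plate.
- wax_tin: Round dark red wax tin, 72 mm across, 26 mm high, loose on the chest's rear walnut ledge; origin under its centre. Not to be disturbed.
- shoe_brush: Loose shoe brush, wooden back, 48 x 150 x 43 mm, bristles down on the chest's rear ledge; origin under its centre. Not to be disturbed.
- shoe_left: Loose brown monk-strap shoe, 292 x 104 x 112 mm, beside the chest on its left (+y); origin under its middle, x to the toe. Not to be disturbed.
- swatch_pad: Loose square pad of colour swatches, 105 x 105 x 14 mm, to the right of the chest; origin under its centre. Not to be disturbed.
- dye_bottle: Loose amber dye bottle, 48 mm across, 115 mm high, to the right of the chest; origin under its centre. Not to be disturbed.

How it is judged:
By the outcome, as a careful person would: the job done as asked, in the order asked, and still so for the second after the job is handed in, with the robot touching nothing.
It also fails if it takes over 51 s, if anything falls off the work surface, if the arm or the gripper's body presses on something with over 40 N, if the wrist force passes 120 N, or if a joint passes its speed limit or range.

## Robot

A 7-joint arm with a two-finger parallel gripper is mounted at the origin on the work surface. World frame = base frame: x ahead of the robot, y to its left, z up, the work surface at z = 0. Lengths are in mm, angles in rad, forces in N, time in s.
With the tool pointing down it reaches from about 350 to 900 mm from the base axis. Payload 7.2 kg.
Tool frame: the origin (TCP) lies on the centre line of the jaws, within the pads' length; the fingertips stand 17 mm ahead of it and the grasp point (between the pads) lies 2 mm behind it; z points along the fingers, y is the direction in which the jaws open and shut (so a half turn about z gives the same grasp; the last joint's range is limited). The gripper opens to 85 mm and grips with 20 to 120 N. Pads are 22 mm wide; open, the fingers measure 114 mm over their backs; the gripper's body (76 mm by 85 mm) begins 54 mm behind the grasp point. The pads swing forward as they close: fully open they stand 13 mm farther back than shut.
Start: joints at [1.177, 0.411, -0.013, 1.596, 0.006, 1.134, -0.082], TCP at [200.03, -592.129, 248.297] pointing down, gripper open.
Joint ranges: [-2.95, 2.95], [-0.29, 1.99], [-1.47, 1.44], [0.14, 2.54], [-1.03, 4.17], [0.13, 1.85], [-2.86, 2.86]. Speed limits (rad/s): [2.39, 2.39, 3.01, 3.01, 3.14, 3.14, 3.14].

## Interface

Orientations are given as a unit quaternion [x, y, z, w].
In Python, from station import status, cams, manip gives the robot as it stands.
- The arm moves only by the tool send_rows, never from a script. Its argument "plan" is a list that holds one entry, the list of rows, each a list of 5 numbers: the closure in counts, from 0 (fully open) to 255 (shut), then the shift along the tool's x, y, z scaled (see below), then the turn about the tool's z scaled (see below). In form: [[[fingers, x, y, z, yaw], ...]]. A call has 1 to 12 rows; each row is the pose to reach, as a shift and turn from the pose commanded when the call began, along the tool's axes at that moment; what a row does not reach only later rows make up. The controller multiplies each number of a shift by 250 mm and each number of a turn by 60 degrees. A row lasts 1/12 s, in which the tool goes at most 41.7 mm and 7.16 degrees, less where a joint would pass 70% of its speed; a pose out of reach is approached as far as the arm can. A call with a number of a shift or a turn outside -1 to 1 is refused whole. A call with a gripper value outside its range is refused whole. The fingers move at their own pace and stop on an object; "newtons" is the grip in N (left out, the last holds). Time passes only in rows, so rows that repeat a pose let the fingers close. It gives the time, the measured TCP pose, the force and the opening at its end, in the units of the state.
- status.get_obs(): the state, without advancing time (a new reading comes with each control period).
- cams.read_camera(name): name is "scene" or "side" or "wrist"; returns a dict with "img" (420x560x3 uint8, red, green, blue), "z_map" (420x560 float32, mm along the optical axis (not along the pixel's ray), 0 where there is no reading), "intrinsics" (3x3 intrinsics, pixels), "k1" (the pictures are not rectified: a ray, as slopes to the right and down, at radius r is drawn at 1 + k1 r^2 times it, then the intrinsics apply), "T" (4x4, takes a point from camera to world coordinates). Camera axes: x right, y down, z forward; pixel columns grow to the right and rows downward; lengths in mm; the calibration is good to about 2 mm. A picture is of the moment at which its call begins.
- manip.close_job(): hands the job in, once; it reports no verdict.
The state is a dict: "t": time; "q": joint angles; "joint_velocities": joint speeds; "joint_efforts": joint torques, N m; "ee_pos": TCP position; "orientation": TCP orientation; "wrist_force": force on the tool from outside, world axes, zero at the start; "torque": the same for the moment, N m; "opening": finger opening in mm.
Only numpy, scipy, OpenCV 4.12 (cv2) and the standard library are available. Lean on these libraries where they do the work, as an engineer would, in place of code of your own. Each camera call takes 0.05 s, during which the arm holds its last target.

## Working session

There is one attempt and no reset: what is moved stays moved. The work goes in short steps, Python scripts to look and compute and a tool call to move; the robot and the scene stay as the last step left them, time stands still between calls to the robot, and variables do not carry over. Pictures are saved under pics/ and viewed, and the job is handed in when it is done.

Besides the shell and the picture viewer there is one more tool, called after ">>>" in YAML: its name, and indented under it one key for each argument. send_rows: Moves the arm, as the interface text tells. Shifts and turns lie within -1 to 1; 1 stands for 250 mm of shift or 60 degrees of turn. Its arguments: {"type":"object","properties":{"plan":{"type":"array"},"newtons":{"type":"number"}},"required":["plan"]}

```bash
ls; mkdir -p pics
python3 - <<'E'
from station import status, cams
import cv2, numpy as np
print(status.get_obs())
for n in ["scene","side","wrist"]:
    c=cams.read_camera(n); cv2.imwrite(f"pics/{n}0.png",c["img"][:,:,::-1]); np.savez(f"{n}0.npz",**c)
    print(n,c["intrinsics"],c["k1"],c["T"])
E
```

```text
pics
{'t': 0.0, 'q': array([ 1.17681292,  0.41189552, -0.01271147,  1.59703257,  0.00560128,
        1.13432682, -0.0822181 ]), 'joint_velocities': array([ 0.00088897,  0.0018848 ,  0.00097987,  0.00020131,  0.00173321,
       -0.00108796,  0.00179782]), 'joint_efforts': array([-1.13735387e-03, -6.00633788e+01,  6.81224037e-01, -2.99407482e+01,
        1.36598776e-02,  1.06347378e-02, -2.14020793e-05]), 'ee_pos': array([ 199.84247457, -591.6916846 ,  247.46049249]), 'orientation': array([ 9.86761600e-01,  1.62175469e-01, -1.89308317e-04, -7.90979933e-04]), 'wrist_force': array([-0.99307041,  0.5063852 , -0.23562488]), 'torque': array([-0.01006764,  0.05111602,  0.06743422]), 'opening': 85.43492440855586}
scene [[413.95266601   0.         276.04593212]
 [  0.         413.95266601 207.61458481]
 [  0.           0.           1.        ]] 0.029795976049084544 [[ 3.73312328e-02  8.01721110e-01 -5.96531341e-01  1.11577610e+03]
 [ 9.99162035e-01 -1.99214478e-02  3.57542074e-02 -1.38011390e+00]
 [ 1.67811349e-02 -5.97366217e-01 -8.01792988e-01  9.19476878e+02]
 [ 0.00000000e+00  0.00000000e+
[... 182 characters left out ...]
7820861 [[-9.98263994e-01 -4.83106642e-02  3.36909201e-02  4.54099758e+02]
 [-5.75644604e-02  6.79231496e-01 -7.31663111e-01  9.97970865e+02]
 [ 1.24631968e-02 -7.32332339e-01 -6.80833323e-01  1.01205381e+03]
 [ 0.00000000e+00  0.00000000e+00  0.00000000e+00  1.00000000e+00]]
wrist [[342.58700907   0.         277.22091069]
 [  0.         342.58700907 210.89415778]
 [  0.           0.           1.        ]] -0.042397420064841464 [[ 3.21601760e-01 -8.95879419e-01 -3.06549140e-01  2.78478586e+02]
 [-9.46874341e-01 -3.04669452e-01 -1.02983041e-01 -5.65485969e+02]
 [-1.13577139e-03  3.23383042e-01 -9.46267467e-01  3.73430248e+02]
 [ 0.00000000e+00  0.00000000e+00  0.00000000e+00  1.00000000e+00]]
```

View pics/scene0.png

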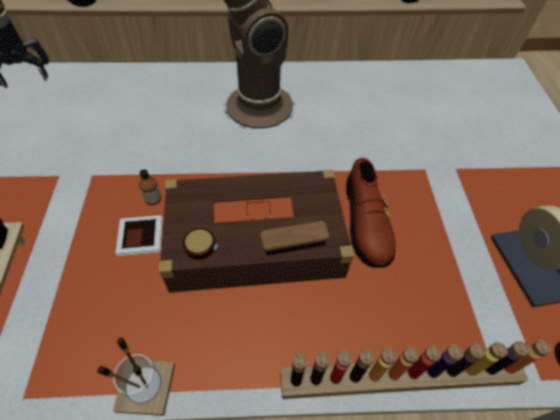

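View pics/side0.png

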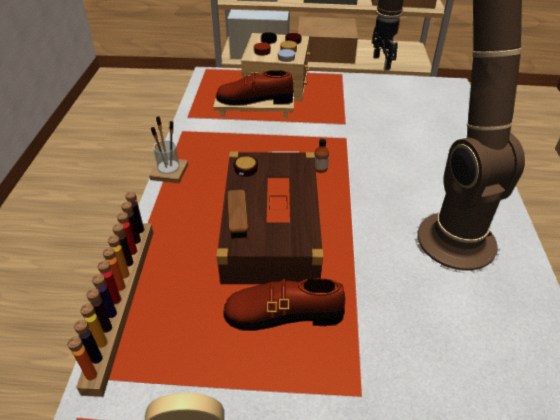

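The scene view shows the inlay around (254,210) and the plate's dark outline around (259,209). The side view shows the plate around (278,203). I'll zoom in and measure next.

```bash
cat > h.py <<'E'
import numpy as np, cv2
def ray(c,uv):
    K=c["intrinsics"];k=float(c["k1"]);d=np.array([(uv[0]-K[0,2])/K[0,0],(uv[1]-K[1,2])/K[1,1]])
    s=d.copy()
    for _ in range(20): s=d/(1+k*(s@s))
    T=c["T"];return T[:3,3],T[:3,:3]@np.array([s[0],s[1],1])
def onz(c,uv,z):
    o,r=ray(c,np.asarray(uv,float)); return o+r*(z-o[2])/r[2]
E
python3 - <<'E'
import numpy as np, cv2
from h import *
for n,(x0,x1,y0,y1) in dict(scene=(205,305,190,230),side=(255,305,170,235)).items():
    c=dict(np.load(n+"0.npz")); im=c["img"][:,:,::-1]
    cr=im[y0:y1,x0:x1]; f=8 if n=="scene" else 9
    cv2.imwrite(f"pics/{n}_z.png",cv2.resize(cr,None,fx=f,fy=f,interpolation=cv2.INTER_CUBIC))
    hsv=cv2.cvtColor(cr.copy(),cv2.COLOR_BGR2HSV)
    m=((hsv[...,1]>130)&(hsv[...,2]>110)).astype(np.uint8)
    m=cv2.morphologyEx(m,cv2.MORPH_CLOSE,np.ones((5,5)))
    cs,_=cv2.findContours(m,0,2); cc=max(cs,key=cv2.contourArea)
    P=np.array([onz(c,p+[x0,y0],106)[:2] for p in cc[:,0].astype(float)],np.float32)
    print(n,cv2.contourArea(cc),cv2.minAreaRect(P))
E
```

```text
scene 1443.5 ((514.2455444335938, -21.181106567382812), (59.74765396118164, 190.42056274414062), 3.652662515640259)
side 959.0 ((517.1737670898438, -19.076377868652344), (62.91939163208008, 183.337646484375), 3.6679341793060303)
```

View pics/scene_z.png

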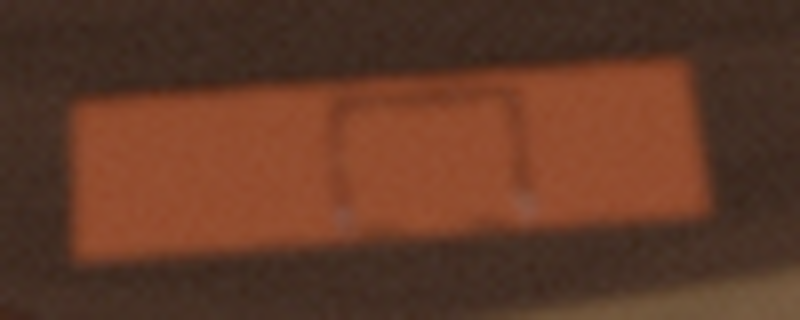

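View pics/side_z.png

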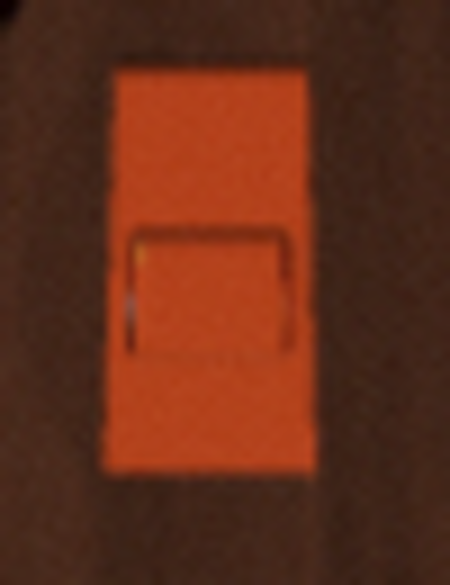

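Run:
```python
import numpy as np
from h import *
a=np.deg2rad(3.66); ex=np.array([np.cos(a),np.sin(a)]); ey=np.array([-np.sin(a),np.cos(a)]); mid=np.array([515.5,-20.2])
for n,x0,y0,f,pts in [("scene",205,190,8,[(341,160),(522,155),(425,97),(435,232),(75,180),(702,140)]),("side",255,170,9,[(208,235),(208,355),(130,298),(288,298),(208,70),(208,471),(107,300),(314,300)])]:
    c=dict(np.load(n+"0.npz"))
    for p in pts:
        w=onz(c,[x0+(p[0]+.5)/f-.5,y0+(p[1]+.5)/f-.5],105)
        d=w[:2]-mid; print(n,p,w[:2].round(1),"x",(d@ex).round(1),"y",(d@ey).round(1))
```

```text
scene (341, 160) [514.  -35.7] x -2.5 y -15.4
scene (522, 155) [513.5  19.5] x 0.5 y 39.8
scene (425, 97) [490.4  -9.9] x -24.4 y 11.9
scene (435, 232) [541.6  -7.4] x 26.9 y 11.1
scene (75, 180) [ 519.5 -116.2] x -2.1 y -96.0
scene (702, 140) [509.1  75. ] x -0.3 y 95.4
side (208, 235) [518.8 -33.7] x 2.4 y -13.7
side (208, 355) [515.2  20.9] x 2.3 y 41.1
side (130, 298) [540.6  -2.9] x 26.2 y 15.6
side (288, 298) [492.5  -6.4] x -22.1 y 15.3
side (208, 70) [ 524.2 -114.5] x 2.7 y -94.7
side (208, 471) [511.9  70.8] x 2.2 y 91.1
side (107, 300) [547.6  -1.5] x 33.2 y 16.6
side (314, 300) [484.5  -6. ] x -30.0 y 16.1
```

>>> send_rows:
  plan:
    - [[255, 0.12, -0.11, 0, 0], [255, 0.24, -0.22, 0, 0], [255, 0.36, -0.33, 0, 0], [255, 0.48, -0.44, 0, 0], [255, 0.6, -0.55, 0, 0], [255, 0.72, -0.66, 0, 0], [255, 0.84, -0.78, 0, 0], [255, 0.97, -0.906, 0, 0], [255, 0.97, -0.906, 0, 0], [255, 0.97, -0.906, 0, 0]]
  newtons: 20

```text
t: 0.98
ee_pos: [358.7, -297.3, 248.4]
orientation: [0.986, 0.165, 0.0, -0.0]
wrist_force: [-0.6, -0.3, 0.2]
opening: -0.2
```

>>> send_rows:
  plan:
    - [[255, 0.12, -0.11, 0, 0.08], [255, 0.24, -0.22, 0, 0.15], [255, 0.36, -0.33, 0, 0.25], [255, 0.48, -0.44, 0, 0.25], [255, 0.6, -0.55, 0, 0.25], [255, 0.72, -0.66, 0, 0.25], [255, 0.84, -0.78, 0, 0.25], [255, 0.97, -0.906, 0, 0.25], [255, 0.97, -0.906, 0, 0.25], [255, 0.97, -0.906, 0, 0.25], [255, 0.97, -0.906, 0, 0.25], [255, 0.97, -0.906, 0, 0.25]]

```text
t: 1.98
ee_pos: [514.1, -10.3, 247.9]
orientation: [1.0, 0.03, -0.001, 0.001]
wrist_force: [-0.1, 0.1, -0.3]
opening: 0.1
```

Run:
```python
from station import status, cams
import cv2, numpy as np
for n in ["wrist","scene","side"]:
    c=cams.read_camera(n); cv2.imwrite(f"pics/{n}1.png",c["img"][:,:,::-1]); np.savez(f"{n}1.npz",**c)
print(status.get_obs()["ee_pos"])
```

```text
[514.16988423  -9.65067454 248.31130663]
```

View pics/wrist1.png

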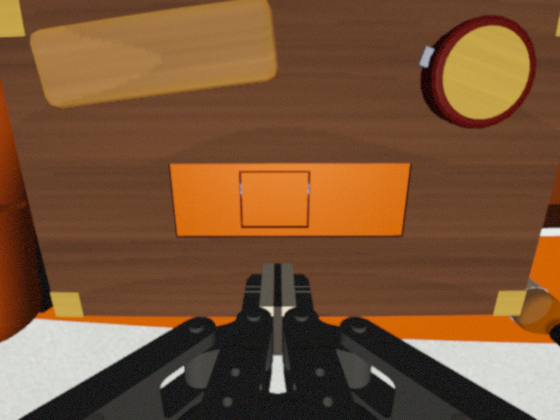

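The wrist view shows the whole plate outline, with corners (240,171), (309,171), (309,228) and (241,227), square with the tool. I'll use it as a third measurement.

Run:
```python
import numpy as np
from h import *
c=dict(np.load("wrist1.npz"))
for s in [[(240,171),(309,171),(309,228),(241,227)],[(170,164),(410,164),(404,237),(177,237)]]:
    P=np.array([onz(c,p,105.5)[:2] for p in s]);print(P.round(1),P.mean(0).round(1), np.degrees(np.arctan2(*(P[0]-P[1])[::-1]))-90)
```

```text
[[536.9  20.3]
 [540.3 -34.6]
 [491.7 -39.1]
 [489.1  18.1]] [514.5  -8.8] 3.558135693986273
[[ 539.3   76. ]
 [ 551.2 -114.5]
 [ 488.4 -121.2]
 [ 476.5   72.4]] [513.8 -21.8] 3.590518649783519
```

>>> send_rows:
  plan:
    - [[255, 0.004, -0.006, 0.1, 0], [255, 0.004, -0.006, 0.2, 0], [255, 0.004, -0.006, 0.3, 0], [255, 0.004, -0.006, 0.38, 0], [255, 0.004, -0.006, 0.43, 0], [255, 0.004, -0.006, 0.46, 0], [255, 0.004, -0.006, 0.48, 0], [255, 0.004, -0.006, 0.48, 0], [255, 0.004, -0.006, 0.48, 0], [255, 0.004, -0.006, 0.48, 0]]

```text
t: 2.97
ee_pos: [516.0, -6.3, 129.2]
orientation: [0.999, 0.032, 0.001, 0.0]
wrist_force: [-0.5, 0.6, 0.2]
opening: 0.1
```

>>> send_rows:
  plan:
    - [[255, 0, 0.004, 0.008, 0], [255, 0, 0.004, 0.016, 0], [255, 0, 0.004, 0.022, 0], [255, 0, 0.004, 0.028, 0], [255, 0, 0.004, 0.034, 0], [255, 0, 0.004, 0.038, 0], [255, 0, 0.004, 0.038, 0], [255, 0, 0.004, 0.038, 0]]

```text
t: 3.63
ee_pos: [515.6, -7.2, 119.0]
orientation: [0.999, 0.032, 0.0, 0.0]
wrist_force: [-1.2, 0.2, 4.1]
opening: 0.1
```

The force of about 4 N at z = 119 matches the spring, so the fingertips are on the plate. I'll press further.

>>> send_rows:
  plan:
    - [[255, 0, 0, 0.004, 0], [255, 0, 0, 0.008, 0], [255, 0, 0, 0.012, 0], [255, 0, 0, 0.015, 0], [255, 0, 0, 0.015, 0], [255, 0, 0, 0.015, 0]]

```text
t: 4.13
ee_pos: [515.7, -7.2, 115.1]
orientation: [0.999, 0.032, 0.0, 0.0]
wrist_force: [-0.3, -1.1, 4.2]
opening: -0.0
```

Run:
```python
from station import status, cams
import cv2, numpy as np
c=cams.read_camera("scene"); cv2.imwrite("pics/scene2.png",c["img"][:,:,::-1])
o=status.get_obs();print(o["ee_pos"],o["wrist_force"])
```

```text
[515.65893314  -7.18349886 115.11029615] [-0.51687061 -0.68415447  3.59880641]
```

View pics/scene2.png

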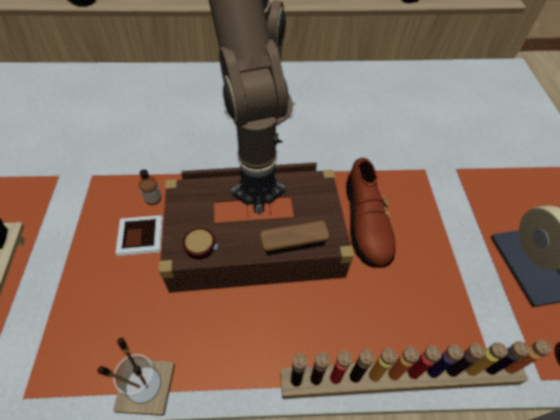

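The drawer is coming out: there's a dark strip ahead of the front edge around (250,172). I'll hold for 1 s, then retract straight up.

>>> send_rows:
  plan:
    - [[255, 0, 0, 0, 0], [255, 0, 0, 0, 0], [255, 0, 0, 0, 0], [255, 0, 0, 0, 0], [255, 0, 0, 0, 0], [255, 0, 0, 0, 0], [255, 0, 0, 0, 0], [255, 0, 0, 0, 0], [255, 0, 0, 0, 0], [255, 0, 0, 0, 0], [255, 0, 0, 0, 0], [255, 0, 0, 0, 0]]

```text
t: 5.18
ee_pos: [515.6, -7.2, 115.1]
orientation: [0.999, 0.032, 0.0, 0.0]
wrist_force: [0.5, -0.7, 4.6]
opening: -0.1
```

>>> send_rows:
  plan:
    - [[255, 0, 0, -0.02, 0], [255, 0, 0, -0.06, 0], [255, 0, 0, -0.14, 0], [255, 0, 0, -0.24, 0], [255, 0, 0, -0.36, 0], [255, 0, 0, -0.48, 0], [255, 0, 0, -0.6, 0], [255, 0, 0, -0.6, 0], [255, 0, 0, -0.6, 0], [255, 0, 0, -0.6, 0], [255, 0, 0, -0.6, 0], [255, 0, 0, -0.6, 0]]

```text
t: 6.18
ee_pos: [514.7, -7.2, 263.9]
orientation: [0.999, 0.032, -0.001, -0.0]
wrist_force: [-0.0, 0.4, -0.6]
opening: -0.0
```

Run:
```python
from station import status, cams
import cv2, numpy as np
a=[]
for n in ["scene","side"]:
    c=cams.read_camera(n); np.savez(f"{n}3.npz",**c); a.append(c["img"][:,:,::-1])
cv2.imwrite("pics/both3.png",np.vstack([a[0][120:300],a[1][110:340]]))
o=status.get_obs();print(o["t"],o["ee_pos"],o["wrist_force"])
```

```text
6.2833 [514.97143719  -7.14209003 264.08349904] [0.50829178 0.41639896 0.36166541]
```

View pics/both3.png

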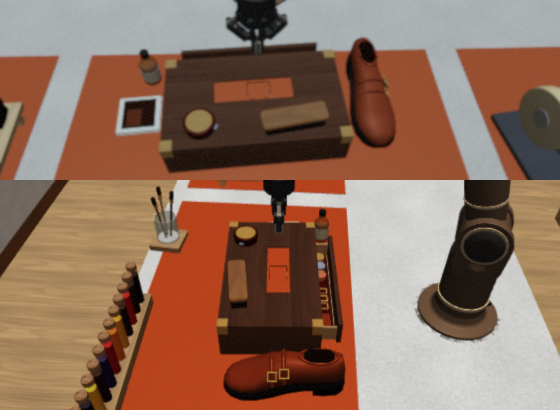

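The drawer stands open: in the side crop its front runs along x≈330, with the contents visible. The hand is clear above the chest. I'll measure how far it opened and whether the loose things moved.

Run:
```python
import numpy as np,cv2
from h import *
a=dict(np.load("side0.npz"));b=dict(np.load("side3.npz"));s0=dict(np.load("scene0.npz"));s3=dict(np.load("scene3.npz"))
d=lambda p,q,r:cv2.absdiff(p["img"],q["img"])[r[1]:r[3],r[0]:r[2]].max(2)
for n,p,q,r in [("tin",s0,s3,(180,225,220,262)),("brush",s0,s3,(255,218,335,255)),("shoe",s0,s3,(345,155,400,268)),("pad",s0,s3,(112,212,165,258)),("bottle",s0,s3,(136,165,162,207)),("ref",s0,s3,(280,340,550,395)),
 ("tin-s",a,b,(230,152,262,178)),("brush-s",a,b,(225,188,250,240)),("shoe-s",a,b,(222,278,350,330)),("bottle-s",a,b,(312,138,332,172))]:
    x=d(p,q,r);print(n,x.mean().round(1),np.percentile(x,99),x.max())
# drawer: points in side depth maps, z>60, in chest frame
c=b;K=c["intrinsics"]
ex=np.array([.998,.0638]);org=np.array([515,-20.5])
def pts(c):
    out=[]
    for v in range(175,290):
        for u in range(290,350):
            z=c["z_map"][v,u]
            if z>0:
                o,r=ray(c,np.array([u,v],float)); w=o+r*z
                if 60<w[2]<100: out.append(w)
    return np.array(out)
for c in(a,b):
    w=pts(c);x=(w[:,:2]-org)@ex;print(len(w),np.percentile(x,[1,5,50]).round(1))
```

```text
tin 5.0 11.0 20
brush 4.9 12.0 18
shoe 5.7 13.0 22
pad 5.9 12.63000000000011 18
bottle 5.5 10.0 14
ref 5.8 12.0 21
tin-s 3.3 8.68999999999994 13
brush-s 3.1 7.0 11
shoe-s 3.7 10.0 13
bottle-s 7.4 112.21000000000004 127
417 [-107.4 -103.   -58.4]
925 [-162.4 -161.1 -150.2]
```

```bash
python3 -c "
from station import manip
print(manip.close_job())"
```

```text
the job is handed in; nothing more can be done
None
```

The hidden drawer is open, and I handed the job in at about 6.3 s of the 51 s allowed. I found the push plate's outline in all three cameras, about 13 mm to the left (+y) of the inlay's middle. I pressed it straight down with the jaws shut until the drawer sprang open, then raised the hand about 150 mm clear.

- **Plate press:** the force stayed at about 4–5 N, which fits the plate's spring rather than the hard leather.
- **Drawer:** the depth picture puts its front about 55 mm out, which is fully open. It stayed open after the plate was released.
- **Loose things:** the tin, brush, shoe, pad and bottle look the same before and after in the scene view, with differences no larger than image noise.
- **One check that disagreed:** the side-view area around the dye bottle did change. I take this to be the opened drawer showing in that area, since the bottle is unchanged in the scene view, but I did not check it further.
- **Touching:** the wrist force was back to about zero after the hand was raised.

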